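# Post the dead red shelf label in the returns box

## Task

The battery of the electronic shelf label in the red case is flat. Take that label out of its wooden block, feed its foot down into the slot on top of the green returns box while still holding it, and let it go so that it drops right inside. Leave the green and blue labels standing where they are.

Things in the scene. Friction and masses are not known exactly. Their poses are not given: they have to be found in the camera images.
- red_label_center (a point): centre (half-way up) of the upright electronic shelf label in the red case: rigid plate 12 mm thick (its x), 66 mm wide (its y), 110 mm tall (its z), 0.09 kg, blank grey screen on the -x face. Its lower 22 mm stand loosely in a slotted beech block (40 x 78 x 28 mm high, fixed), its foot 6 mm above the counter; pull it straight up
- slot (a point): middle of the slot atop the fixed green returns box (110 x 130 mm), at its steel rim, 150 mm above the counter; x across, y along the slot, z up. A 45 degree hopper 12 mm deep leads from the 44 x 106 mm (x, y) mouth to the slot proper, 20 x 82 mm, in an 8 mm top; 125 mm of free height below, so a label let go in the slot drops wholly inside. Fingers do not fit through: hold its upper half
- green_label_center (a point): centre (half-way up) of the upright electronic shelf label in the green case: rigid plate 12 mm thick (its x), 66 mm wide (its y), 110 mm tall (its z), 0.09 kg, blank grey screen on the -x face. Its lower 22 mm stand loosely in a slotted beech block (40 x 78 x 28 mm high, fixed), its foot 6 mm above the counter; pull it straight up
- blue_label_center (a point): centre (half-way up) of the upright electronic shelf label in the blue case: rigid plate 12 mm thick (its x), 66 mm wide (its y), 110 mm tall (its z), 0.09 kg, blank grey screen on the -x face. Its lower 22 mm stand loosely in a slotted beech block (40 x 78 x 28 mm high, fixed), its foot 6 mm above the counter; pull it straight up

How it is judged:
On the way, in this order (a step that is already met when the one before it is completed fails the run):
1. the red label is lifted clear of its wooden block (height (world z) of red_label_center above 0.1 m), for 0.1 s.
2. the foot of the red label is in the slot (20 mm or more below the rim, label centre within 15 mm across and 20 mm along of the slot's middle) while the fingers hold it (x of red_label_center in the frame of slot between -0.015 and 0.015 m and y of red_label_center in the frame of slot between -0.02 and 0.02 m and z of red_label_center in the frame of slot between -0.05 and 0.035 m and contact force between the fingers and red_label above 0.5 N), for 0.1 s.
At the end, for the whole second after the job is handed in: The red label lies at rest wholly inside the returns box (its centre at least 70 mm below the rim and within the walls), and the green and blue labels stand within 25 mm of where they were (x of red_label_center in the frame of slot between -0.05 and 0.05 m and y of red_label_center in the frame of slot between -0.06 and 0.06 m and z of red_label_center in the frame of slot below -0.07 m and linear speed of red_label below 0.03 m/s and distance of each of green_label_center, blue_label_center from where it was at the start of the episode below 0.025 m); the robot touches nothing.
It fails at once if the green label is moved by more than 30 mm (distance of green_label_center from where it was at the start of the episode above 0.03 m).
It fails at once if the blue label is moved by more than 30 mm (distance of blue_label_center from where it was at the start of the episode above 0.03 m).
It also fails if it takes over 38 s, if anything falls off the work surface, if the arm or the gripper's body presses on something with over 40 N, if the wrist force passes 120 N, or if a joint passes its speed limit or range.

## Robot

A 7-joint arm with a two-finger parallel gripper is mounted at the origin on the work surface; the furniture and walls round the work are solid. World frame = base frame: x ahead of the robot, y to its left, z up, the work surface at z = 0. Lengths are in m, angles in rad, forces in N, time in s.
With the tool pointing down it reaches from about 0.35 to 0.9 m from the base axis. Payload 19.9 kg.
Tool frame: the origin (TCP) lies on the centre line of the jaws, within the pads' length; the fingertips stand bot.finger_overhang ahead of it and the grasp point (between the pads) is the TCP (bot.finger_overhang is the distance from the TCP to the fingertips, in m); z points along the fingers, y is the line along which they close (so a half turn about z gives the same grasp; the last joint's range is limited). The gripper opens to 85 mm and grips with 20 to 120 N. Pads are 22 mm wide; open, the fingers measure 114 mm over their backs; the gripper's body (76 mm by 85 mm) begins 54 mm behind the grasp point. The pads swing forward as they close: fully open they stand 13 mm farther back than shut.
Start: joints at [1.268, 0.417, -0.01, 1.614, 0.005, 1.111, -0.053], TCP at [0.161, -0.604, 0.25] pointing down, gripper open.
Joint ranges: [-2.81, 2.81], [-0.39, 2.02], [-1.27, 1.25], [0.06, 2.57], [-1.19, 4.33], [0.19, 2], [-2.82, 2.82]. Speed limits (rad/s): [1.89, 1.89, 2.39, 2.39, 3.01, 3.01, 3.01].

## Interface

Orientations are given as [roll, pitch, yaw] about the fixed x, y, z axes, in that order (R = Rz(yaw) Ry(pitch) Rx(roll)).
In Python, from rig import bot, optics gives the robot as it stands.
- The arm moves only by the tool servo_tool, never from a script. Its arguments are lists of equal length, an entry for each row: "delta_pos": the shift along the tool's x, y, z in mm, a list of three; "spin": the turn about the tool's z in rad. A call has 1 to 5 rows; each row shifts and turns the commanded pose from where the row before left it, along the tool's axes as they then stand; what a row does not reach is not made up. A row lasts 1/10 s, in which the tool goes at most 50 mm and 8.59 degrees, less where a joint would pass 70% of its speed; a pose out of reach is approached as far as the arm can. A call with a gripper value outside its range is refused whole. "jaw" is the closure, from -1 (fully open) to 1 (shut), so that 0 is half open, set as the call begins (left out, the last holds). The fingers move at their own pace and stop on an object; the grip force is fixed at half the most. Time passes only in rows, so rows that do not move let the fingers close. It gives the time, the measured TCP pose, the force, the opening and the grip force at its end, in the units of the state.
- bot.get_obs(): the state, without advancing time (a new reading comes with each control period).
- optics.capture(name): name is "scene" or "top" or "wrist"; returns a dict with "image" (384x512x3 uint8, red, green, blue), "z_map" (384x512 float32, m along the optical axis (not along the pixel's ray), 0 where there is no reading), "mtx" (3x3 intrinsics, pixels), "T" (4x4, takes a point from camera to world coordinates); the wrist camera has in their place "T_tool_cam" (4x4, takes a point from camera to tool coordinates, whose origin is the TCP and whose axes are the flange's). Camera axes: x right, y up, looking along -z (the intrinsics and any distortion apply to the point x, -y, -z); pixel columns grow to the right and rows downward; lengths in m; the calibration is good to about 2 mm. A picture is of the moment at which its call begins: read the wrist's pose just before it.
- bot.job_done(): hands the job in; it is judged then, once.
The state is a dict: "t": time; "qpos": joint angles; "dq": joint speeds; "tau": joint torques, N m; "tcp_pos": TCP position; "orientation": TCP orientation; "wrist_force": force on the tool from outside, world axes, zero at the start; "torque": the same for the moment, N m; "grip_width": finger opening in m; "finger_force": force on a finger pad.
Only numpy, scipy, OpenCV 4.12 (cv2) and the standard library are available. Lean on these libraries where they do the work, as an engineer would, in place of code of your own. Each camera call takes 0.05 s, during which the arm holds its last target. There are 200 camera calls.

## Working session

There is one attempt and no reset: what is moved stays moved. The work goes in short steps, Python scripts to look and compute and a tool call to move; the robot and the scene stay as the last step left them, time stands still between calls to the robot, and variables do not carry over. Pictures are saved under pics/ and viewed, at most 10 in all, crops included, and the job is handed in when it is done.

Besides the shell and the picture viewer there is one more tool, called after "Call:" by a JSON object that holds its "op" and its "data", one argument or row to a line. servo_tool: Moves the arm, as the interface text tells. Its arguments: {"type":"object","properties":{"delta_pos":{"type":"array"},"spin":{"type":"array"},"jaw":{"type":"number"}},"required":["delta_pos","spin"]}

```bash
mkdir -p pics; ls
cat > h.py <<'E'
from rig import bot, optics
import numpy as np, cv2
from scipy.spatial.transform import Rotation as R
def ttool():
    o=bot.get_obs();T=np.eye(4);T[:3,:3]=R.from_euler('xyz',o['orientation']).as_matrix();T[:3,3]=o['tcp_pos'];return T
def cap(n):
    W=ttool();c=optics.capture(n);c['Tw']=c['T'] if 'T' in c else W@c['T_tool_cam'];return c
def cloud(c):
    z=c['z_map'];v,u=np.indices(z.shape);K=c['mtx']
    p=np.stack([(u-K[0,2])*z/K[0,0],-(v-K[1,2])*z/K[1,1],-z],-1)
    return p@c['Tw'][:3,:3].T+c['Tw'][:3,3]
def save(c,n): cv2.imwrite('pics/'+n,c['image'][:,:,::-1])
E
python3 - <<'E'
from h import *
o=bot.get_obs();print({k:np.round(v,3) for k,v in o.items()},bot.finger_overhang)
ims=[]
for n in ['scene','top','wrist']:
    c=cap(n);np.savez('pics/'+n+'.npz',**c);ims.append(c['image']);print(n,np.round(c['Tw'],3).tolist(),c['mtx'].tolist(),[k for k in c])
a=np.hstack(ims[:2]);cv2.imwrite('pics/a.png',cv2.resize(a,(800,300))[:,:,::-1]);cv2.imwrite('pics/t.png',ims[1][:,:,::-1])
E
```

```text
pics
{'t': np.float64(0.0), 'qpos': array([ 1.268,  0.418, -0.01 ,  1.614,  0.005,  1.111, -0.053]), 'dq': array([ 0.   , -0.   ,  0.   , -0.001, -0.001, -0.   ,  0.   ]), 'tau': array([-0.0000e+00, -8.6444e+01,  6.7900e-01, -4.3490e+01,  1.9000e-02,
        7.0000e-03, -0.0000e+00]), 'tcp_pos': array([ 0.161, -0.604,  0.25 ]), 'orientation': array([-3.14 ,  0.   ,  0.261]), 'wrist_force': array([-0.177, -0.323, -0.223]), 'torque': array([0.041, 0.018, 0.018]), 'finger_force': np.float64(0.0), 'grip_width': np.float64(0.085)} 0.019
scene [[0.846, 0.339, -0.411, 0.158], [-0.533, 0.548, -0.644, -0.403], [0.007, 0.764, 0.645, 0.678], [0.0, 0.0, 0.0, 1.0]] [[387.3663701381333, 0.0, 257.7293797257398], [0.0, 387.3663701381333, 191.32919410503484], [0.0, 0.0, 1.0]] ['image', 'z_map', 'mtx', 'T', 'Tw']
top [[0.042, 0.976, -0.213, 0.345], [-0.999, 0.04, -0.012, 0.133], [-0.004, 0.213, 0.977, 1.036], [0.0, 0.0, 0.0, 1.0]] [[422.5303205381215, 0.0, 255.34113981296608], [0.0, 422.5303205381215, 193.1592849596144], [0.0, 0.0, 1.0]] ['image', 'z_map', 'mtx', 'T', 'Tw']
wrist [[0.259, 0.921, 0.29, 0.235], [-0.966, 0.247, 0.077, -0.585], [-0.001, -0.3, 0.954, 0.373], [0.0, 0.0, 0.0, 1.0]] [[281.42612399953595, 0.0, 256.2674200139287], [0.0, 281.42612399953595, 188.63743928775725], [0.0, 0.0, 1.0]] ['image', 'z_map', 'mtx', 'T_tool_cam', 'Tw']
```

View pics/a.png

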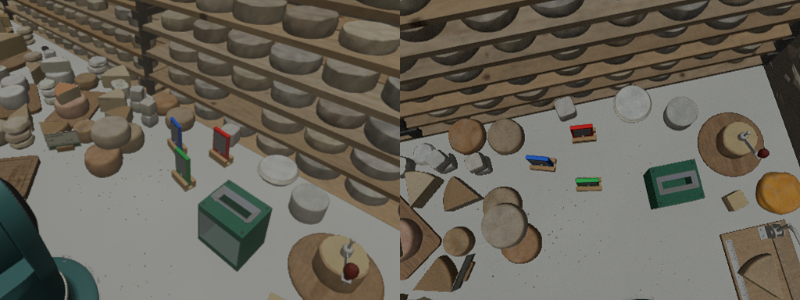

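The scene and top views show the red label near the shelf (scene about (221,144), top about (582,132) in the collage), with blue and green nearer to the robot. The green box is to the right, at about (233,220) and (675,183).

```bash
cat >> h.py <<'E'
def cmask(im,col):
    h=cv2.cvtColor(im,cv2.COLOR_RGB2HSV).astype(int);H,S,V=h[...,0],h[...,1],h[...,2]
    m={'red':((H<6)|(H>174))&(S>170)&(V>70),'blue':(H>104)&(H<125)&(S>140)&(V>60),'green':(H>50)&(H<85)&(S>110)&(V>30)}[col]
    return m
def blobs(c,col,amin=60):
    n,l,s,_=cv2.connectedComponentsWithStats(cmask(c['image'],col).astype(np.uint8));P=cloud(c)
    return [(s[i],P[(l==i)&(c['z_map']>0)],l==i) for i in range(1,n) if s[i,4]>=amin]
E
python3 - <<'E'
from h import *
for n in ['scene','top']:
    c=dict(np.load('pics/'+n+'.npz'))
    for col in ['red','blue','green']:
        for s,p,m in blobs(c,col,30):
            if abs(p[:,1]).max()>1: continue
            z=np.percentile(p[:,2],98)
            t=p[(abs(p[:,2]-z)<.006)]
            if len(t)<4: continue
            (cx,cy),(w,h),a=cv2.minAreaRect((t[:,:2]*1000).astype(np.float32))
            print(n,col,s,'ztop %.3f'%z,len(t),np.round([cx,cy,w,h,a],1))
c=dict(np.load('pics/top.npz'));cv2.imwrite('pics/tc.png',cv2.resize(c['image'][100:300,120:440],(800,500),interpolation=cv2.INTER_CUBIC)[:,:,::-1])
c=dict(np.load('pics/wrist.npz'));save(c,'w.png')
# box rim
for n in ['scene','top']:
    c=dict(np.load('pics/'+n+'.npz'));P=cloud(c)
    m=(P[...,2]>.138)&(P[...,2]<.165)&(P[...,1]<-.0)&(P[...,1]>-.6)&(P[...,0]>.2)&(P[...,0]<.8)
    nn,l,s,ce=cv2.connectedComponentsWithStats(m.astype(np.uint8))
    for i in range(1,nn):
        if s[i,4]>200:
            q=P[l==i]; print(n,s[i],np.median(q[:,2]),cv2.minAreaRect((q[:,:2]*1000).astype(np.float32)))
E
```

```text
scene red [274 162  20  21 109] ztop 0.117 93 [615.4 199.3  12.6  63.    7.7]
scene blue [218 150  14  18  76] ztop 0.117 72 [517.6 320.2  66.8  11.4  86.5]
scene green [224 188  19  26 130] ztop 0.117 111 [459.9 175.1  10.8  66.    3.7]
scene green [278 265  52  40 693] ztop 0.139 690 [ 437.  -106.4   63.3   80.5   31.2]
top red [218 159  28   7 137] ztop 0.118 135 [615.6 201.6  12.1  62.    9. ]
top blue [161 199  29   7 148] ztop 0.119 140 [518.1 322.1  63.6  11.8  87.2]
top green [ 314  204   76   62 1830] ztop 0.141 1606 [460.7 -69.2 108.1 128.9  13.7]
top green [225 228  30  10 169] ztop 0.119 149 [460.7 175.7  11.5  63.5   3. ]
scene [270 237  65  54 995] 0.1446262112474529 ((462.51715087890625, -65.77643585205078), (67.84719848632812, 120.96942138671875), 7.664674282073975)
scene [439 336  21  20 289] 0.14860769108354033 ((550.721923828125, -310.8047790527344), (24.401214599609375, 24.83783531188965), 83.93595886230469)
top [ 323  205   67   52 1169] 0.1422214524648382 ((452.9969482421875, -73.87024688720703), (103.07687377929688, 133.35870361328125), 24.592851638793945)
```

View pics/tc.png

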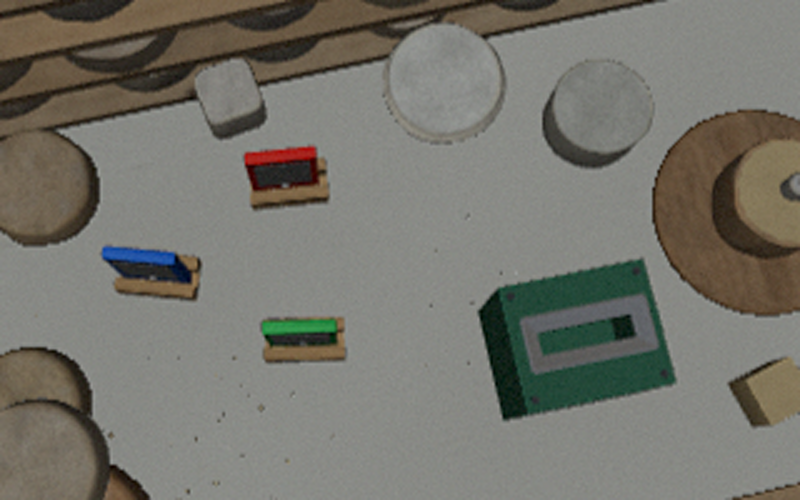

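The crop shows the red label at (283,165), with a grey cube close behind it at (230,95). The box's steel slot rim is at about (590,335). I'll check clearances and plan the first legs.

```bash
cat >> h.py <<'E'
def plan(goal,yaw,n=None):
    """round rows to bring measured TCP to goal (m) and yaw, vertical tool"""
    o=bot.get_obs();p=np.array(o['tcp_pos']);y=o['orientation'][2];g=np.array(goal)
    dy=(yaw-y+np.pi)%(2*np.pi)-np.pi
    n=n or int(max(np.ceil(np.linalg.norm(g-p)/.048),np.ceil(abs(dy)/.145),1))
    d=[];s=[]
    for i in range(n):
        Rm=R.from_euler('xyz',[np.pi,0,y]).as_matrix()
        st=np.round(Rm.T@(g-p)*1000/(n-i),1);sp=round(-dy/n,3)
        d.append(st.tolist());s.append(sp);p=p+Rm@st/1000;y-=sp
    for i in range(0,n,5): print(d[i:i+5],s[i:i+5])
E
python3 - <<'E'
from h import *
P=np.concatenate([cloud(c)[c['z_map']>0] for c in (dict(np.load('pics/%s.npz'%n)) for n in ['scene','top'])])
# near red in label frame
a=np.radians(8.5);d=P-[.6155,.2005,0];lx=d[:,0]*np.cos(a)+d[:,1]*np.sin(a);ly=-d[:,0]*np.sin(a)+d[:,1]*np.cos(a)
for x0 in np.arange(-.1,.2,.02):
    m=(lx>x0)&(lx<x0+.02)&(abs(ly)<.08); 
    if m.any(): print('lx %.2f zmax %.3f'%(x0,P[m,2].max()),end='; ')
m=(P[:,2]>.2)&(P[:,1]>-.6)&(P[:,1]<.4)&(P[:,0]>.1); print('\ntall min x',P[m,0].min(), P[m][P[m,0].argmin()])
plan([.46,-.12,.25],1.79)
E
```

```text
lx -0.10 zmax 0.006; lx -0.08 zmax 0.005; lx -0.06 zmax 0.004; lx -0.04 zmax 0.027; lx -0.02 zmax 0.118; lx 0.00 zmax 0.119; lx 0.02 zmax 0.027; lx 0.04 zmax 0.061; lx 0.06 zmax 0.065; lx 0.08 zmax 0.065; lx 0.10 zmax 0.065; lx 0.12 zmax 0.033; 
tall min x 0.8387230236954502 [0.83872302 0.39429453 0.2056393 ]
[[34.5, -32.5, -0.0], [38.3, -27.9, -0.0], [41.5, -22.8, -0.0], [44.1, -17.4, -0.0], [45.9, -11.7, -0.0]] [np.float64(-0.127), np.float64(-0.127), np.float64(-0.127), np.float64(-0.127), np.float64(-0.127)]
[[47.0, -5.7, -0.0], [47.4, 0.3, -0.0], [47.0, 6.3, -0.0], [45.8, 12.1, -0.1], [43.9, 17.9, -0.0]] [np.float64(-0.127), np.float64(-0.127), np.float64(-0.127), np.float64(-0.127), np.float64(-0.127)]
[[41.2, 23.3, -0.1], [38.0, 28.2, -0.0]] [np.float64(-0.127), np.float64(-0.127)]
```

Call:
{"op": "servo_tool", "data": {
  "delta_pos": [
    [34.5, -32.5, 0],
    [38, -28, 0],
    [41.5, -23, 0],
    [44, -17.5, 0],
    [46, -11.5, 0]
  ],
  "spin": [-0.127, -0.127, -0.127, -0.127, -0.127],
  "jaw": 0
}}

```text
t: 0.65
tcp_pos: [0.2859, -0.4004, 0.2502]
orientation: [-3.141, 0.0, 0.901]
wrist_force: [1.4, -0.3, 1.1]
grip_width: 0.0426
finger_force: 0.0
```

Call:
{"op": "servo_tool", "data": {
  "delta_pos": [
    [47, -5.5, 0],
    [47.5, 0, 0],
    [47, 6.5, 0],
    [46, 12, 0],
    [44, 18, 0]
  ],
  "spin": [-0.127, -0.127, -0.127, -0.127, -0.127]
}}

```text
t: 1.15
tcp_pos: [0.4107, -0.1986, 0.2504]
orientation: [3.141, 0.0, 1.536]
wrist_force: [0.3, -0.9, 0.5]
grip_width: 0.0427
finger_force: 0.0
```

Call:
{"op": "servo_tool", "data": {
  "delta_pos": [
    [41, 23, 0],
    [38, 28, 0],
    [0, 0, 0]
  ],
  "spin": [-0.127, -0.127, 0]
}}

```text
t: 1.45
tcp_pos: [0.4616, -0.1147, 0.2505]
orientation: [3.14, -0.001, 1.797]
wrist_force: [-1.0, -1.0, -0.2]
grip_width: 0.0427
finger_force: 0.0
```

Run:
```python
from h import *
c=cap('wrist');np.savez('pics/w1.npz',**c);save(c,'w1.png')
P=cloud(c);Q=P[(abs(P[...,0]-.46)<.1)&(abs(P[...,1]+.07)<.1)]
print(np.histogram(Q[:,2],bins=np.arange(0,.2,.01)))
```

```text
(array([ 3510,    40,    43,    51,    55,    46,    44,     0,     0,
           0,     0,     0,     2, 13138,  5031,    82,     0,     0,
           0]), array([0.  , 0.01, 0.02, 0.03, 0.04, 0.05, 0.06, 0.07, 0.08, 0.09, 0.1 ,
       0.11, 0.12, 0.13, 0.14, 0.15, 0.16, 0.17, 0.18, 0.19]))
```

View pics/w1.png

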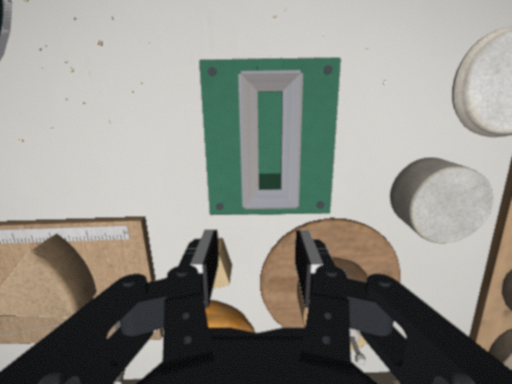

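The wrist view shows the steel rim at columns 240–301, rows 71–209, and the slot opening at columns 258–282, rows 92–188. Next I'll measure the slot from these outlines, checking depth and the top view.

```bash
cat >> h.py <<'E'
def ray(c,uv,z):
    K=c['mtx'];uv=np.asarray(uv,float).reshape(-1,2);d=np.stack([(uv[:,0]-K[0,2])/K[0,0],-(uv[:,1]-K[1,2])/K[1,1],-np.ones(len(uv))],-1)@c['Tw'][:3,:3].T
    o=c['Tw'][:3,3];return o+d*((z-o[2])/d[:,2])[:,None]
def rect(p):
    (a,b),(w,h),t=cv2.minAreaRect((p[:,:2]*1000).astype(np.float32))
    if w>h: w,h,t=h,w,t-90
    return np.round([a,b,w,h,t],1)
E
python3 - <<'E'
from h import *
def hull(m): return max(cv2.findContours(m.astype(np.uint8),cv2.RETR_EXTERNAL,cv2.CHAIN_APPROX_NONE)[0],key=cv2.contourArea)
for f in ['w1','top','scene']:
    c=dict(np.load('pics/%s.npz'%f));P=cloud(c);hsv=cv2.cvtColor(c['image'],cv2.COLOR_RGB2HSV)
    near=(abs(P[...,0]-.46)<.065)&(abs(P[...,1]+.07)<.065)&(P[...,2]>.12)
    g=near&(hsv[...,1]<70)
    g=cv2.morphologyEx(g.astype(np.uint8),cv2.MORPH_OPEN,np.ones((2,2)))
    k=hull(g);full=cv2.drawContours(np.zeros_like(g),[k],-1,1,-1)
    hole=cv2.morphologyEx((full&(1-g)).astype(np.uint8),cv2.MORPH_OPEN,np.ones((3,3)))
    print(f,'rim px',cv2.boundingRect(k),'rim',rect(ray(c,k,.15)),'z rim p95 %.4f'%np.percentile(P[g>0][:,2],95))
    if hole.any():
        kk=hull(hole);print('  slot',rect(ray(c,kk,.138)))
plan([.6155,.12,.25],1.72)
E
```

```text
w1 rim px (0, 231, 512, 153) rim [ 488.7 -234.   177.9  543.6  -77.1] z rim p95 0.3243
  slot [ 351.3 -302.8   10.    32.1  -14. ]
top rim px (329, 218, 56, 33) rim [459.1 -71.4  49.1 110.6  13.7] z rim p95 0.1500
  slot [458.8 -71.3  20.3  80.4  13.6]
scene rim px (271, 238, 65, 49) rim [458.4 -75.   53.6 111.8  13.7] z rim p95 0.1493
  slot [460.1 -74.1  19.3  79.3  14.6]
[[33.0, 33.9, 0.0], [33.4, 33.5, 0.0], [33.8, 33.0, 0.0], [34.2, 32.7, 0.1], [34.6, 32.2, 0.0]] [np.float64(0.012), np.float64(0.012), np.float64(0.012), np.float64(0.012), np.float64(0.012)]
[[35.0, 31.8, 0.1]] [np.float64(0.012)]
```

Call:
{"op": "servo_tool", "data": {
  "delta_pos": [
    [33, 34, 0],
    [33.5, 33.5, 0],
    [34, 33, 0],
    [34, 32.5, 0],
    [34.5, 32, 0]
  ],
  "spin": [0.012, 0.012, 0.012, 0.012, 0.012]
}}

```text
t: 2.0
tcp_pos: [0.5903, 0.0773, 0.25]
orientation: [-3.141, 0.001, 1.721]
wrist_force: [0.6, -0.8, 1.1]
grip_width: 0.0429
finger_force: 0.0
```

Call:
{"op": "servo_tool", "data": {
  "delta_pos": [
    [35, 32, 0],
    [0, 0, 0],
    [0, 0, 0]
  ],
  "spin": [0.012, 0, 0]
}}

```text
t: 2.3
tcp_pos: [0.6157, 0.1165, 0.2495]
orientation: [-3.14, -0.0, 1.713]
wrist_force: [-0.7, -0.6, 0.1]
grip_width: 0.043
finger_force: 0.0
```

Run:
```python
from h import *
def hull(m): return max(cv2.findContours(m.astype(np.uint8),cv2.RETR_EXTERNAL,cv2.CHAIN_APPROX_NONE)[0],key=cv2.contourArea)
c=dict(np.load('pics/w1.npz'));P=cloud(c);hsv=cv2.cvtColor(c['image'],cv2.COLOR_RGB2HSV)
g=((abs(P[...,0]-.46)<.065)&(abs(P[...,1]+.07)<.065)&(P[...,2]>.12)&(P[...,2]<.17)&(hsv[...,1]<70)).astype(np.uint8)
g=cv2.morphologyEx(g,cv2.MORPH_OPEN,np.ones((3,3)))
k=hull(g);full=cv2.drawContours(np.zeros_like(g),[k],-1,1,-1)
hole=cv2.morphologyEx(full&(1-g),cv2.MORPH_OPEN,np.ones((3,3)))
print('rim',rect(ray(c,k,.15)),'slot',rect(ray(c,hull(hole),.138)),'z',np.percentile(P[g>0][:,2],95))
c=cap('wrist');np.savez('pics/w2.npz',**c);save(c,'w2.png')
for s,p,m in blobs(c,'red',60):
    z=np.percentile(p[:,2],90);t=p[abs(p[:,2]-z)<.006]
    print(s,'z %.4f'%z,rect(t))
    P=cloud(c);k=hull(m&(abs(P[...,2]-z)<.008));print('ray',rect(ray(c,k,.116)))
```

```text
rim [462.6 -71.2  49.  110.3  13.8] slot [462.6 -71.   19.4  80.5  13.1] z 0.14939542873774142
[266  53  15  77 858] z 0.1164 [618.2 199.6  11.2  62.4   8.8]
ray [618.1 199.6  11.1  62.1   8.8]
```

View pics/w2.png

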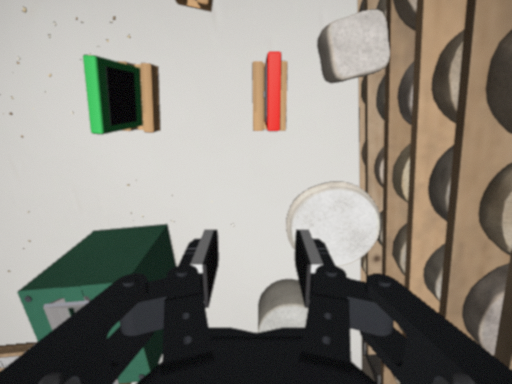

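The wrist view shows the red label's top edge upright at (274,91) in its block; the grey cube at (357,46) is clear. The wrist view and the fixed cameras agree within 3 mm: top at z 0.116, yaw 8.7°.

```bash
python3 -c "
from h import *
plan([.617,.200,.25],1.722,3);plan([.617,.2,.098],1.722)"
```

```text
[[27.9, 4.4, -0.1], [27.8, 4.5, -0.1], [27.9, 4.7, -0.1]] [np.float64(-0.004), np.float64(-0.004), np.float64(-0.004)]
[[20.9, 3.3, 37.9], [20.9, 3.4, 37.9], [20.9, 3.4, 38.0], [20.9, 3.5, 37.9]] [np.float64(-0.003), np.float64(-0.003), np.float64(-0.003), np.float64(-0.003)]
```

Call:
{"op": "servo_tool", "data": {
  "delta_pos": [
    [28, 4.5, 0],
    [28, 4.5, 0],
    [28, 4.5, 0],
    [0, 0, 40],
    [0, 0, 40]
  ],
  "spin": [-0.004, -0.004, -0.004, 0, 0]
}}

```text
t: 2.85
tcp_pos: [0.6173, 0.2005, 0.1703]
orientation: [3.139, 0.001, 1.723]
wrist_force: [1.7, 0.0, -1.4]
grip_width: 0.0429
finger_force: 0.0
```

```bash
python3 -c "
from h import *
plan([.617,.2,.098],1.722,4);c=cap('wrist');save(c,'w3.png')
for s,p,m in blobs(c,'red',60):
    z=np.percentile(p[:,2],90);print(s,z,rect(p[abs(p[:,2]-z)<.006]))"
```

```text
[[-0.1, -0.1, 18.1], [-0.1, -0.1, 18.1], [-0.1, -0.1, 18.0], [-0.1, -0.1, 18.1]] [np.float64(0.0), np.float64(0.0), np.float64(0.0), np.float64(0.0)]
[ 250  146   17  112 1657] 0.11615577429363136 [618.2 200.7  11.   64.6   9.4]
```

View pics/w3.png

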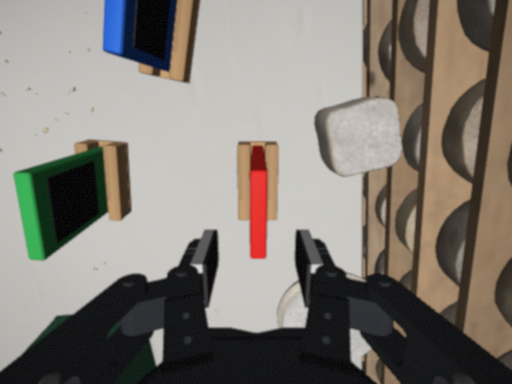

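The label's top edge, at column 258, lies midway between the pads at columns 217 and 296. I'll descend, grip and lift.

Call:
{"op": "servo_tool", "data": {
  "delta_pos": [
    [0, 0, 25],
    [0, 0, 25],
    [0, 0, 17],
    [0, 0, 5],
    [0, 0, 0]
  ],
  "spin": [-0.002, 0, 0, 0, 0]
}}

```text
t: 3.4
tcp_pos: [0.617, 0.2011, 0.0986]
orientation: [-3.141, 0.0, 1.726]
wrist_force: [-0.9, 0.4, -0.6]
grip_width: 0.0428
finger_force: 0.0
```

Call:
{"op": "servo_tool", "data": {
  "delta_pos": [
    [0, 0, 0],
    [0, 0, 0],
    [0, 0, 0],
    [0, 0, 0],
    [0, 0, 0]
  ],
  "spin": [0, 0, 0, 0, 0],
  "jaw": 1
}}

```text
t: 3.9
tcp_pos: [0.6176, 0.2019, 0.0995]
orientation: [3.14, -0.0, 1.727]
wrist_force: [-0.9, -1.4, 7.6]
grip_width: 0.0114
finger_force: 59.6
```

Call:
{"op": "servo_tool", "data": {
  "delta_pos": [
    [0, 0, -3],
    [0, 0, -8],
    [0, 0, -12],
    [0, 0, -15],
    [0, 0, -15]
  ],
  "spin": [0, 0, 0, 0, 0]
}}

```text
t: 4.4
tcp_pos: [0.6168, 0.2018, 0.1529]
orientation: [3.142, -0.0, 1.727]
wrist_force: [-0.3, 0.2, 0.1]
grip_width: 0.0114
finger_force: 59.0
```

Call:
{"op": "servo_tool", "data": {
  "delta_pos": [
    [0, 0, -30],
    [0, 0, -40],
    [0, 0, -30],
    [0, 0, -17],
    [0, 0, 0]
  ],
  "spin": [0, 0, 0, 0, 0]
}}

```text
t: 4.9
tcp_pos: [0.6175, 0.2023, 0.2721]
orientation: [3.137, -0.001, 1.727]
wrist_force: [-0.8, -0.1, -0.5]
grip_width: 0.0111
finger_force: 59.1
```

```bash
python3 -c "
from h import *
plan([.461,-.071,.27],1.809,10);c=cap('wrist');save(c,'w4.png')
for s,p,m in blobs(c,'red',60):
    T=ttool();q=(p-T[:3,3])@T[:3,:3];z=np.percentile(q[:,2],10);print(s,z,rect(q[abs(q[:,2]-z)<.006]))"
```

```text
[[-24.6, -19.7, 0.2], [-24.4, -19.9, 0.2], [-24.2, -20.1, 0.2], [-24.1, -20.3, 0.2], [-23.9, -20.5, 0.2]] [np.float64(-0.008), np.float64(-0.008), np.float64(-0.008), np.float64(-0.008), np.float64(-0.008)]
[[-23.8, -20.7, 0.2], [-23.6, -20.9, 0.2], [-23.4, -21.0, 0.2], [-23.2, -21.2, 0.3], [-23.1, -21.4, 0.2]] [np.float64(-0.008), np.float64(-0.008), np.float64(-0.008), np.float64(-0.008), np.float64(-0.008)]
[ 242  162   29  172 3989] -0.018573476161382954 [  1.   -0.2  12.4  61.1 -89.6]
```

View pics/w4.png

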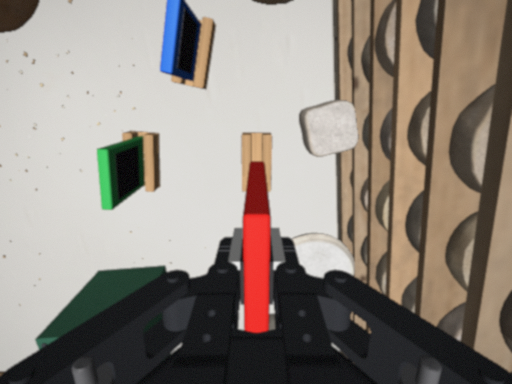

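The label is held square at column 257, its width along tool x and clear of the block. I'll carry it over the slot.

Call:
{"op": "servo_tool", "data": {
  "delta_pos": [
    [-24.5, -19.5, 0],
    [-24.5, -20, 0],
    [-24, -20, 0],
    [-24, -20.5, 0],
    [-24, -20.5, 0]
  ],
  "spin": [-0.008, -0.008, -0.008, -0.008, -0.008]
}}

```text
t: 5.45
tcp_pos: [0.5372, 0.0642, 0.2675]
orientation: [-3.14, -0.0, 1.767]
wrist_force: [0.8, 0.0, -0.3]
grip_width: 0.0113
finger_force: 59.0
```

Call:
{"op": "servo_tool", "data": {
  "delta_pos": [
    [-24, -20.5, 0],
    [-23.5, -21, 0],
    [-23.5, -21, 0],
    [-23, -21, 0],
    [-23, -21.5, 0]
  ],
  "spin": [-0.008, -0.008, -0.008, -0.008, -0.008]
}}

```text
t: 5.95
tcp_pos: [0.4592, -0.0721, 0.2677]
orientation: [-3.14, -0.001, 1.807]
wrist_force: [1.6, 0.0, -0.9]
grip_width: 0.0112
finger_force: 59.0
```

Call:
{"op": "servo_tool", "data": {
  "delta_pos": [
    [0, 0, 0],
    [0, 0, 0]
  ],
  "spin": [0, 0]
}}

```text
t: 6.15
tcp_pos: [0.46, -0.0716, 0.2679]
orientation: [-3.141, -0.0, 1.805]
wrist_force: [0.1, 0.3, -0.8]
grip_width: 0.0114
finger_force: 59.0
```

Run:
```python
from h import *
plan([.461,-.071,.26],1.809,1)
ims=[]
for n in ['scene','top','wrist']:
    c=cap(n);np.savez('pics/b_%s.npz'%n,**c)
    if n!='wrist':
        for s,p,m in blobs(c,'red',40):
            z=np.percentile(p[:,2],97);print(n,s,z,rect(p[abs(p[:,2]-z)<.006]), rect(p))
    r={'scene':(60,300,180,420),'top':(150,270,280,440),'wrist':(0,384,0,512)}[n]
    ims.append(cv2.resize(c['image'][r[0]:r[1],r[2]:r[3]],(400,300)))
cv2.imwrite('pics/b.png',np.vstack([np.hstack(ims[:2]),np.hstack([ims[2],ims[2]])])[:,:,::-1])
```

```text
[[0.3, 1.1, 7.9]] [np.float64(-0.004)]
scene [289 203  37  59 412] 0.28462643406365473 [461.7 -90.   13.4  30.4   3.5] [459.7 -77.3  14.8  57.3  12.7]
top [355 223  15   9  92] 0.2864857589698565 [453.8 -50.9  12.1  24.4  15.9] [452.5 -48.4  13.9  28.7  24.2]
```

View pics/b.png

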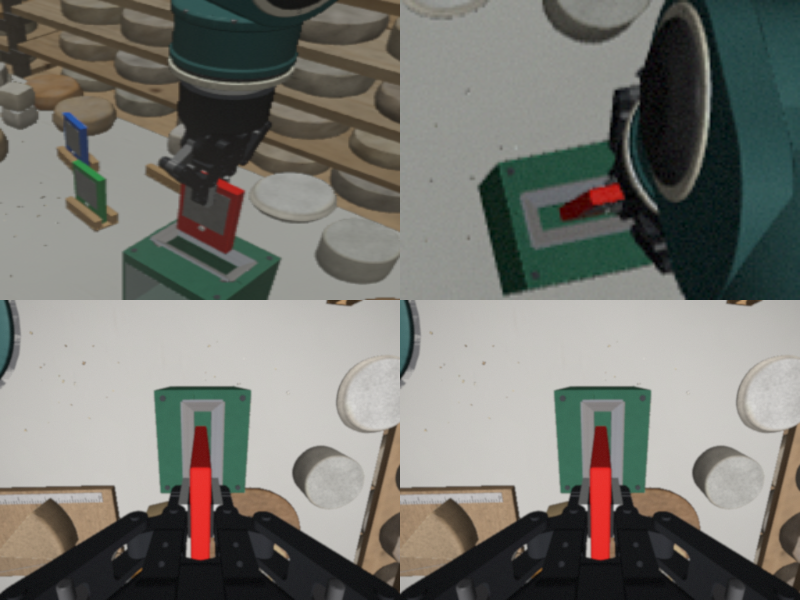

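The wrist view shows the foot (201,430) centred over the slot (columns 193–211), and the scene view agrees. I'll lower it gently.

Call:
{"op": "servo_tool", "data": {
  "delta_pos": [
    [0, 1, 8],
    [0, 0, 8],
    [0, 0, 8],
    [0, 0, 6],
    [0, 0, 6]
  ],
  "spin": [-0.003, 0, 0, 0, 0]
}}

```text
t: 6.8
tcp_pos: [0.4614, -0.0708, 0.2315]
orientation: [-3.141, -0.0, 1.81]
wrist_force: [0.1, -0.3, -1.3]
grip_width: 0.0112
finger_force: 59.0
```

Call:
{"op": "servo_tool", "data": {
  "delta_pos": [
    [0, 0, 4],
    [0, 0, 4],
    [0, 0, 4],
    [0, 0, 4],
    [0, 0, 4]
  ],
  "spin": [0, 0, 0, 0, 0]
}}

```text
t: 7.3
tcp_pos: [0.4615, -0.071, 0.212]
orientation: [3.142, 0.0, 1.81]
wrist_force: [0.8, -0.8, -2.1]
grip_width: 0.0111
finger_force: 59.0
```

There is no contact force, and the foot is already past the slot plate.

Call:
{"op": "servo_tool", "data": {
  "delta_pos": [
    [0, 0, 5],
    [0, 0, 5],
    [0, 0, 3],
    [0, 0, 0],
    [0, 0, 0]
  ],
  "spin": [0, 0, 0, 0, 0]
}}

```text
t: 7.8
tcp_pos: [0.4616, -0.0709, 0.1993]
orientation: [-3.142, -0.0, 1.81]
wrist_force: [-0.2, 0.7, -1.2]
grip_width: 0.0113
finger_force: 59.0
```

Run:
```python
from h import *
ims=[cap(n)['image'] for n in ['scene','wrist']]
cv2.imwrite('pics/d.png',np.hstack([cv2.resize(ims[0][60:300,180:420],(400,400)),cv2.resize(ims[1],(400,400))])[:,:,::-1])
```

```text
(no output)
```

View pics/d.png

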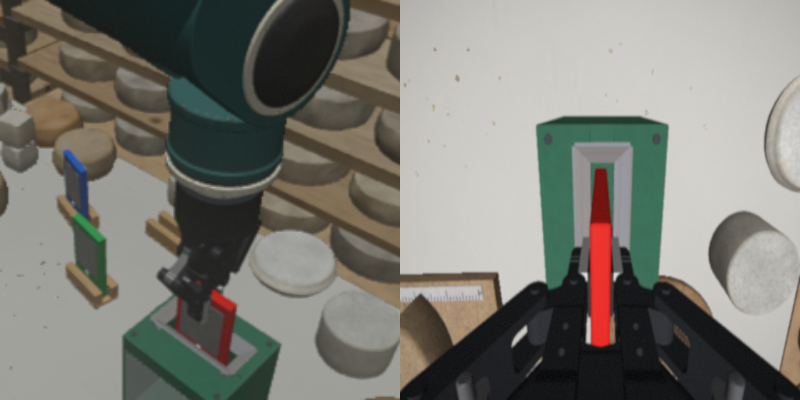

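Both views show the foot inside the slot (scene about (205,350), wrist (601,170)). I'll release it and withdraw.

Call:
{"op": "servo_tool", "data": {
  "delta_pos": [
    [0, 0, 0],
    [0, 0, 0],
    [0, 0, 0],
    [0, 0, 0],
    [0, 0, 0]
  ],
  "spin": [0, 0, 0, 0, 0],
  "jaw": 0
}}

```text
t: 8.4
tcp_pos: [0.4615, -0.071, 0.1993]
orientation: [-3.142, -0.0, 1.81]
wrist_force: [-0.2, 0.9, 0.3]
grip_width: 0.0426
finger_force: 0.0
```

Call:
{"op": "servo_tool", "data": {
  "delta_pos": [
    [0, 0, -20],
    [0, 0, -30],
    [0, 0, -30],
    [-20, 0, -20],
    [-40, 0, 0]
  ],
  "spin": [0, 0, 0, 0, 0]
}}

```text
t: 8.9
tcp_pos: [0.477, -0.1281, 0.3025]
orientation: [3.138, 0.003, 1.814]
wrist_force: [0.6, -0.1, -0.1]
grip_width: 0.0424
finger_force: 0.0
```

Call:
{"op": "servo_tool", "data": {
  "delta_pos": [
    [-40, 0, 0],
    [0, 0, 0],
    [0, 0, 0],
    [0, 0, 0],
    [0, 0, 0]
  ],
  "spin": [0, 0, 0, 0, 0]
}}

```text
t: 9.4
tcp_pos: [0.4852, -0.1672, 0.2994]
orientation: [3.142, 0.0, 1.811]
wrist_force: [-0.6, 0.1, -0.1]
grip_width: 0.0427
finger_force: 0.0
```

Run:
```python
from h import *
ims=[]
for n in ['scene','wrist']:
    c=cap(n);ims.append(c['image'])
    for col in ['red','blue','green']:
        for s,p,m in blobs(c,col,30):
            z=np.percentile(p[:,2],97);print(n,col,s,round(z,3),rect(p[abs(p[:,2]-z)<.006]))
cv2.imwrite('pics/e.png',np.hstack([cv2.resize(ims[0][60:300,180:420],(400,400)),cv2.resize(ims[1],(400,400))])[:,:,::-1])
```

```text
scene blue [218 150  14  14  68] 0.117 [517.4 319.2  11.5  62.2  -2.2]
scene green [224 188  19  18 117] 0.117 [459.7 174.8  12.3  63.6   3.8]
scene green [285 273  39  32 455] 0.139 [ 435.1 -111.1   42.    58.4   14.8]
wrist red [249  43  12  68 635] 0.116 [459.5 -73.3  10.8  64.   15.1]
wrist red [276 295  16  13  93] 0.152 [ 550.5 -304.2    8.7   18.5  -60.2]
wrist green [ 198    0  121  143 7568] 0.139 [462.7 -72.4 106.1 124.6  13.9]
wrist green [249  28  19  91 543] 0.031 [448.2 -13.2   0.5  21.1 -75.7]
```

View pics/e.png

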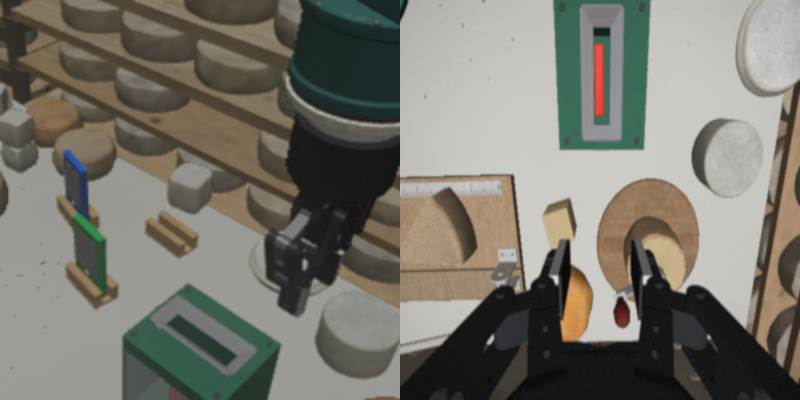

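The red label stands inside the box at (600,80). Its top is at z 0.116, so its centre is about 89 mm below the rim. The green and blue labels have not moved, and the gripper is clear.

```bash
python3 -c "
from rig import bot
print(bot.job_done())"
```

```text
the job is handed in; nothing more can be done
None
```

The red label was fed into the returns box slot and dropped fully inside, the green and blue labels have not moved, and the job is handed in (no verdict came back).

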